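# Hold the long-path cuvette in the photometer's light path

### The arm

A 7-joint arm with a two-finger parallel gripper is mounted at the origin on the work surface. World frame = base frame: x ahead of the robot, y to its left, z up, the work surface at z = 0. Lengths are in m, angles in degrees, forces in N, time in s.
With the tool pointing down it reaches from about 0.425 to 0.875 m from the base axis. Payload 4.7 kg.
Tool frame: the origin (TCP) lies midway between the tips of the shut fingers; the grasp point (between the pads) lies 19 mm behind it; z points along the fingers, x is the direction in which the jaws open and shut, and the axes are right-handed (so a half turn about z gives the same grasp; the last joint's range is limited). The gripper opens to 87 mm and grips with 3 to 60 N. Pads are 19 mm wide; open, the fingers measure 117 mm over their backs; the gripper's body (75 mm by 190 mm) begins 51 mm behind the grasp point.
Start: joints at [-67.546, 18.392, -4.016, 83.108, 1.295, 78.541, -3.26], TCP at [0.24, 0.604, 0.223] pointing down, gripper open.
Joint ranges: [-163.93, 163.93], [-17.29, 119.83], [-79.2, 71.16], [3.27, 140.29], [-89.18, 269.18], [5.43, 117.66], [-154.24, 154.24]. Speed limits (degrees/s): [147.25, 147.25, 180, 180, 180, 180, 180].

### API

Orientations are given as [roll, pitch, yaw] about the fixed x, y, z axes, in that order (R = Rz(yaw) Ry(pitch) Rx(roll)).
In Python, from cell import telemetry, optics, env gives the robot as it stands.
- The arm moves only by the tool arm_command, never from a script. Its arguments are lists of equal length, an entry for each row: "translation": the shift along the tool's x, y, z in cm, a list of three; "twist": the turn about the tool's z in degrees. In form: {"translation": [[x, y, z], ...], "twist": [twist, ...]}. A call has 1 to 10 rows; each row shifts and turns the pose as measured when the row begins, along the tool's axes as they then stand; what a row does not reach is not made up. A row lasts 1/8 s, in which the tool goes at most 62.5 mm and 10.7 degrees, less where a joint would pass 70% of its speed; a pose out of reach is approached as far as the arm can. A call is refused whole if a number of a shift passes 6.25 or a number of a turn 10.7, either way. A call with a gripper value outside its range is refused whole. "grip" is the opening in per cent of the stroke, from 0 (shut) to 100 (fully open), set as the call begins (left out, the last holds). The fingers move at their own pace and stop on an object; "force" is the grip in N (left out, the last holds). Time passes only in rows, so rows that do not move let the fingers close. It gives the time, the measured TCP pose, the force and the opening at its end, in the units of the state.
- telemetry.get_obs(): the state, without advancing time (a new reading comes with each control period).
- optics.read_camera(name): name is "scene" or "top"; returns a dict with "img" (384x512x3 uint8, blue, green, red), "fx", "fy", "cx", "cy" (pixels), "extrinsics" (4x4, takes a point from camera to world coordinates). Camera axes: x right, y up, looking along -z (the intrinsics and any distortion apply to the point x, -y, -z); pixel columns grow to the right and rows downward; lengths in m; the calibration is good to about 2 mm. A picture is of the moment at which its call begins. There is no depth.
- env.sign_off(): hands the job in, once; it reports no verdict.
The state is a dict: "time_s": time; "qpos": joint angles; "joint_velocities": joint speeds; "effort": joint torques, N m; "tool_pos": TCP position; "tool_rot": TCP orientation; "force": force on the tool from outside, world axes, zero at the start; "wrist_torque": the same for the moment, N m; "grip_width": finger opening in m.
Only numpy, scipy, OpenCV 4.12 (cv2) and the standard library are available. Lean on these libraries where they do the work, as an engineer would, in place of code of your own. Each camera call takes 0.05 s, during which the arm holds its last target. There are 200 camera calls.

### The job

Open the drawer of the small cabinet, take out the long glass cuvette by its two frosted long sides, never letting the fingers touch the clear end windows, and keep it upright. Hold it still in the open gap of the photometer, half-way between the two heads, with the middle of the cuvette on the light path and the light passing lengthwise through both end windows, touching nothing but the fingers; finish while still holding it there. Leave the two short cuvettes standing in the drawer.

Things in the scene. Friction and masses are not known exactly. Their poses are not given: they have to be found in the camera images.
- cabinet: low teal drawer cabinet fixed on the bench, 260 (x) by 320 (y) by 100 mm tall, one full-width drawer. Origin at the centre of its underside; its -x faces roughly to the robot and the drawer slides out along it. Shut front panel's face 130 mm before the origin. Drawer: floor top 22 mm, side walls' top 78 mm, front panel's top (15 mm thick) 88 mm above the bench; 278 mm wide inside.
- cabinet_drawer0 (a joint): how far the drawer is out, in m: 0 shut (at the start) to 0.18 fully out. Light slide (about 1 N), no latch, stays where it is left. For room to reach the cuvettes from above it should be about 0.15 out. Two small bottles, 62 mm tall, stand on the rear half of the cabinet's top.
- cabinet_drawer0_handle (a point): middle of the drawer's handle, a level steel bar 11 mm thick and 120 mm long (along the cabinet's y), 62 mm above the bench, 35 mm in front of the front panel's face (29 mm free behind the bar), on a short post near each end. Axes as the cabinet's; it moves with the drawer.
- long_cell_mid (a point): centre of the long cuvette: 52 (x) by 12.5 (y) by 45 mm tall (z up), 50 g; frosted long sides face its +-y, clear windows its +-x, white lid on top. Stands loose on the drawer floor (centre 22.5 mm above it), 60 to 100 mm behind the panel's face, lengthwise roughly along the cabinet's x, in a row with two short cuvettes 72 mm apart, in any of the three places. Ends alike.
- long_cell_window_front: clear window, 3 x 10.5 x 40 mm, at the -x end of the long cuvette; not to be touched by the fingers. Its frame is the cuvette's, origin at the centre of the cuvette's underside.
- long_cell_window_back: the same at the +x end; same frame and origin.
- short_cell_a_mid (a point): centre of a short cuvette, 22 mm long (x), 12.5 mm wide (y), 45 mm tall, standing loose in the drawer beside the long one. To be left standing there.
- short_cell_b_mid (a point): centre of the other short cuvette, the same as the first.
- photometer: open photometer fixed on the bench: base plate 320 x 100 x 20 mm, cream lamp head at its -x end, grey detector head at +x, each a box 75 mm long, 66 wide, 60 tall on a post, its top 160 mm above the bench, with a black lens barrel (32 mm across) facing the other; the lens faces are 120 mm apart. Origin at the centre of the underside; x along the light path.
- light_path (a point): point on the light path half-way between the two lens faces, 130 mm above the bench. The light runs level along this frame's x; y is across it, z up. Below it is only the base plate, 110 mm lower.

How it is judged:
By the outcome, as a careful person would: the job done as asked, in the order asked, and still so for the second after the job is handed in, while the arm keeps its last pose, push and grip.
It also fails if it takes over 58 s, if anything falls off the work surface, if the arm or the gripper's body presses on something with over 40 N, if the wrist force passes 120 N, or if a joint passes its speed limit or range.

## Working session

There is one attempt and no reset: what is moved stays moved. The work goes in short steps, Python scripts to look and compute and a tool call to move; the robot and the scene stay as the last step left them, time stands still between calls to the robot, and variables do not carry over. Pictures are saved under pics/ and viewed, about 8 in all and at most 12, crops included, and the job is handed in when it is done.

Besides the shell and the picture viewer there is one more tool, called after "Emit:" as name(argument=value, ...), one argument or row to a line, values as JSON. arm_command: Moves the arm, as the interface text tells. Its arguments: {"type":"object","properties":{"translation":{"type":"array","items":{"type":"array","items":{"type":"number"}}},"twist":{"type":"array","items":{"type":"number"}},"grip":{"type":"number"},"force":{"type":"number"}},"required":["translation","twist"]}

```bash
mkdir -p pics; cat > h.py <<'E'
import numpy as np, cv2
from cell import telemetry, optics, env
def cam(n):
    c=optics.read_camera(n); return c
def ray(c,u,v):
    E=np.array(c['extrinsics']); d=np.array([(u-c['cx'])/c['fx'],-(v-c['cy'])/c['fy'],-1.])
    return E[:3,3],E[:3,:3]@d
def atz(c,u,v,z):
    o,d=ray(c,u,v); return o+d*(z-o[2])/d[2]
def proj(c,p):
    E=np.array(c['extrinsics']); q=E[:3,:3].T@(np.array(p)-E[:3,3])
    return c['cx']+c['fx']*q[0]/-q[2], c['cy']-c['fy']*q[1]/-q[2]
E
python3 - <<'E'
from h import *
for n in('top','scene'):
    c=cam(n); cv2.imwrite(f'pics/{n}0.png',c['img']); print({k:v for k,v in c.items() if k!='img'})
print(telemetry.get_obs())
E
```

```text
{'fx': 372.43632254233705, 'fy': 372.43632254233705, 'cx': 259.07927743801673, 'cy': 191.25486276783906, 'extrinsics': array([[ 0.02860854,  0.98721947, -0.15677777,  0.50741296],
       [-0.99956425,  0.02939452,  0.00269665,  0.00659761],
       [ 0.00727059,  0.15663231,  0.98763022,  1.10310797],
       [ 0.        ,  0.        ,  0.        ,  1.        ]])}
{'fx': 439.28140498113925, 'fy': 439.28140498113925, 'cx': 259.79174835891814, 'cy': 187.36171303626094, 'extrinsics': array([[ 0.60966404, -0.42541256,  0.66883025,  1.43120587],
       [ 0.79250144,  0.3102629 , -0.52505085, -0.60497119],
       [ 0.01585001,  0.85015356,  0.5262962 ,  0.71018565],
       [ 0.        ,  0.        ,  0.        ,  1.        ]])}
{'time_s': 0.1, 'qpos': array([-67.54634728,  18.43529546,  -4.01427589,  83.16759249,
         1.29677137,  78.53883858,  -3.25988132]), 'joint_velocities': array([ 0.01098357,  0.05101698, -0.16618706, -0.18908398,  0.07207007,
        0.0321279 , -0.0449379 ]), 'effort': array([ 2.42925125e-04, -4.92571771e+01, -4.05587945e-01, -3.13397849e+01,
       -6.41003600e-02,  3.95761861e-02,  7.17098010e-05]), 'tool_pos': array([0.23965545, 0.60369082, 0.22156803]), 'tool_rot': array([1.79992547e+02, 9.64052439e-02, 6.83552091e+01]), 'force': array([0.61844297, 0.6056037 , 0.04901388]), 'wrist_torque': array([-0.01023256, -0.00792774,  0.02380224]), 'grip_width': 0.08703061557867335}
```

View pics/top0.png

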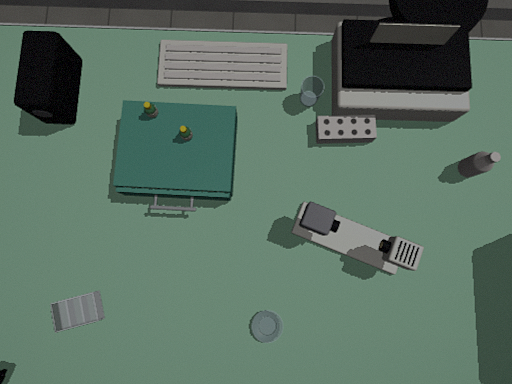

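View pics/scene0.png

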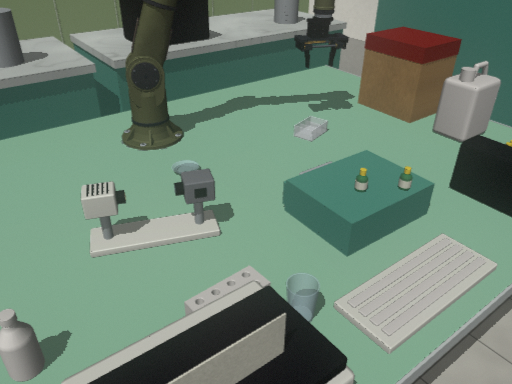

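The top picture shows the cabinet at about (177,148), its handle at (174,208), the photometer with its detector head at (319,218) and its lamp head at (405,253). The scene picture shows the cabinet's back. I'll zoom in to measure.

```bash
python3 - <<'E'
from h import *
i=cv2.imread('pics/top0.png')
i=np.clip(i.astype(float)*1.6,0,255).astype('uint8')
a=cv2.resize(i[90:220,105:245],None,fx=4,fy=4,interpolation=cv2.INTER_CUBIC)
b=cv2.resize(i[195:280,285:435],None,fx=4,fy=4,interpolation=cv2.INTER_CUBIC)
cv2.imwrite('pics/a.png',a);cv2.imwrite('pics/b.png',b)
E
```

```text
(no output)
```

View pics/a.png

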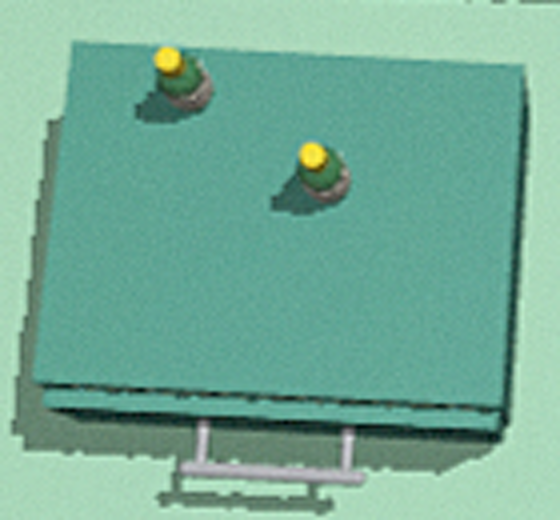

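View pics/b.png

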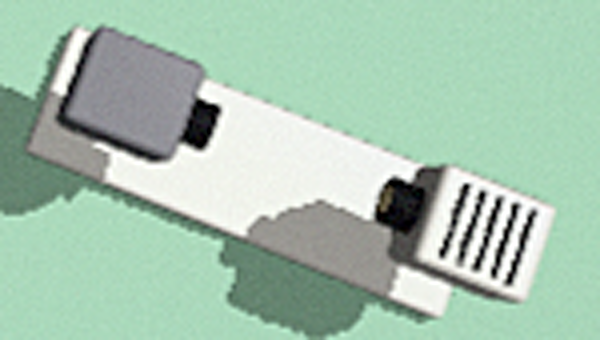

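The crops show the cabinet top corners at (72,42), (525,65), (505,408), (35,382) and the handle ends at (180,467) and (362,478). The lens faces are around (213,125) and (384,200).

```bash
python3 - <<'E'
from h import *
np.set_printoptions(precision=4,suppress=True)
c=cam('top')
A=lambda x,y,z:atz(c,(x+.5)/4-.5+105,(y+.5)/4-.5+90,z)
B=lambda x,y,z:atz(c,(x+.5)/4-.5+285,(y+.5)/4-.5+195,z)
P=[A(*p,.1) for p in[(72,42),(525,65),(505,408),(35,382)]]
print(np.array(P)); 
for i in range(4): d=P[i]-P[i-1]; print(np.linalg.norm(d),np.degrees(np.arctan2(d[1],d[0])))
print('cab',np.mean(P,0))
H=[A(180,467,.062),A(362,478,.062)];d=H[0]-H[1];print('handle',H,np.mean(H,0),np.linalg.norm(d),np.degrees(np.arctan2(d[1],d[0]))-90)
D=np.mean([B(*p,.16) for p in[(103,27),(203,68),(160,160),(62,118)]],0)
L=np.mean([B(*p,.16) for p in[(443,167),(555,207),(525,300),(412,263)]],0)
d=D-L;print('heads',D,L,np.linalg.norm(d),np.degrees(np.arctan2(d[1],d[0])),(D+L)/2)
F=[B(213,125,.13),B(384,200,.13)];d=F[0]-F[1];print('lens',F,np.linalg.norm(d),np.degrees(np.arctan2(d[1],d[0])),np.mean(F,0))
b=[B(75,27,.02),B(28,152,.02),B(440,318,.02)];print('base',b,np.linalg.norm(b[0]-b[1]),np.linalg.norm(b[2]-b[1]),(b[0]+b[2])/2)
d=b[1]-b[2];print(np.degrees(np.arctan2(d[1],d[0])))
E
```

```text
[[0.9161 0.3972 0.1   ]
 [0.9091 0.0765 0.1   ]
 [0.6633 0.0807 0.1   ]
 [0.6717 0.4014 0.1   ]]
0.24440014449048772 -0.9821446618077121
0.32084366371299655 -91.24680502729385
0.245818374866409 179.02226087813452
0.3208722496245638 88.49996968259592
cab [0.7901 0.2389 0.1   ]
handle [array([0.6206, 0.3096, 0.062 ]), array([0.6166, 0.1817, 0.062 ])] [0.6186 0.2456 0.062 ] 0.12796603766092718 -1.7890795723750443
heads [ 0.5932 -0.1465  0.16  ] [ 0.5112 -0.3673  0.16  ] 0.23553207914413765 69.62881091774 [ 0.5522 -0.2569  0.16  ]
lens [array([ 0.5765, -0.2043,  0.13  ]), array([ 0.5312, -0.3151,  0.13  ])] 0.11965803377023908 67.7507196925728 [ 0.5539 -0.2597  0.13  ]
base [array([ 0.6532, -0.1272,  0.02  ]), array([ 0.5609, -0.094 ,  0.02  ]), array([ 0.4517, -0.3896,  0.02  ])] 0.09800849412013413 0.31508388357038336 [ 0.5524 -0.2584  0.02  ]
69.71498001240295
```

Everything agrees with the given sizes: the cabinet yaw is about -1.4°, the handle is at (0.618, 0.244), and the light path is at (0.553, -0.258) with yaw 69.7°. First I turn the jaws along the drawer's axis.

Emit:
arm_command(
  translation=[
    [0,0,0],
    [0,0,0],
    [0,0,0],
    [0,0,0],
    [0,0,0],
    [0,0,0],
    [0,0,0],
    [0,0,0],
  ],
  twist=[10,10,10,10,10,10,9.8,0],
  grip=30,
  force=20,
)

```text
time_s: 1.15
tool_pos: [0.2389, 0.6018, 0.2177]
tool_rot: [179.5, 0.1, -3.6]
force: [0.5, 0.4, -1.0]
grip_width: 0.0268
```

```bash
cat > go.py <<'E'
import sys
from h import *
from scipy.spatial.transform import Rotation as R
o=telemetry.get_obs(); r=R.from_euler('xyz',o['tool_rot'],degrees=True)
np.set_printoptions(precision=4,suppress=True)
print('t',o['time_s'],o['tool_pos'],o['tool_rot'],'F',o['force'],'w',o['grip_width'],'q',o['qpos'])
if len(sys.argv)>3:
    d=np.array([float(a) for a in sys.argv[1:4]])-o['tool_pos']
    print('tool shift cm',r.inv().apply(d)*100)
E
python3 go.py .618 .244 .15
```

```text
t 1.15 [0.2389 0.6018 0.2177] [179.5268   0.1392  -3.635 ] F [ 0.46    0.3576 -1.0213] w 0.02681907263020793 q [-74.899   18.4322   5.3572  83.713   -1.7253  78.4284 -73.0889]
tool shift cm [40.1206 33.2493  6.9466]
```

Emit:
arm_command(
  translation=[
    [4,3.3,0],
    [4,3.3,0],
    [4,3.3,0],
    [4,3.3,0],
    [4,3.3,0.5],
    [4,3.3,1],
    [4,3.3,1],
    [4,3.3,1],
    [4,3.3,1],
    [0,0,0],
  ],
  twist=[-2,0,0,0,0,0,0,0,0,0],
)

```text
time_s: 2.4
tool_pos: [0.6031, 0.2909, 0.1698]
tool_rot: [179.5, 0.3, 0.9]
force: [-0.7, -0.9, 0.2]
grip_width: 0.0259
```

```bash
python3 go.py .618 .244 .048
```

```text
t 2.4 [0.6031 0.2909 0.1698] [179.4669   0.2594   0.8802] F [-0.6527 -0.8848  0.1697] w 0.025886101554091517 q [-42.2835  23.1057  18.6337  84.2555  -7.0883  74.3047 -22.1886]
tool shift cm [ 1.471   4.5987 12.2203]
```

Emit:
arm_command(
  translation=[
    [0.7,2.3,0],
    [0.7,2.3,0],
    [0,0,2],
    [0,0,2],
    [0,0,2],
    [0,0,0],
  ],
  twist=[2,0,0,0,0,0],
)

```text
time_s: 3.15
tool_pos: [0.6123, 0.2475, 0.1046]
tool_rot: [179.6, 0.5, -0.5]
force: [-0.1, -1.7, 0.6]
grip_width: 0.0261
```

```bash
python3 go.py .618 .244 .048
```

```text
t 3.15 [0.6123 0.2475 0.1046] [179.5984   0.5334  -0.5   ] F [-0.1372 -1.6824  0.5579] w 0.026099731992111286 q [-39.1034  25.0477  19.1602  89.5435  -8.4635  67.5123 -18.7815]
tool shift cm [0.6229 0.3059 5.6599]
```

Emit:
arm_command(
  translation=[
    [0.6,0.3,0],
    [0,0,0],
    [0,0,1.5],
    [0,0,1.5],
    [0,0,1.5],
    [0,0,1.2],
    [0,0,0],
  ],
  twist=[0.7,0,0,0,0,0,0],
)

```text
time_s: 4.03
tool_pos: [0.6176, 0.2457, 0.0439]
tool_rot: [179.6, 0.5, -1.1]
force: [1.5, -0.3, 0.0]
grip_width: 0.0261
```

```bash
python3 go.py .618 .244 .048
```

```text
t 4.025 [0.6176 0.2457 0.0439] [179.6479   0.5163  -1.0984] F [ 1.4871 -0.274   0.0319] w 0.026117090117086038 q [-38.2243  28.8972  18.5936  91.6866  -9.9393  61.68   -18.0631]
tool shift cm [ 0.0354  0.1702 -0.4095]
```

Emit:
arm_command(
  translation=[
    [0,0,-0.2],
    [0,0,0],
    [0,0,0],
    [0,0,0],
    [-0.5,0,0],
  ],
  twist=[0,0,0,0,0],
  grip=0,
  force=20,
)

```text
time_s: 4.65
tool_pos: [0.6133, 0.246, 0.0467]
tool_rot: [179.7, 0.4, -1.1]
force: [0.9, -0.3, -3.3]
grip_width: 0.0099
```

```bash
python3 go.py .468 .2482 .046
```

```text
t 4.65 [0.6133 0.246  0.0467] [179.6898   0.4139  -1.1174] F [ 0.8648 -0.2655 -3.3038] w 0.009867979901725877 q [-38.5338  28.2184  18.6401  92.3063  -9.7521  61.6005 -18.3473]
tool shift cm [-14.5347   0.0616   0.1797]
```

The fingers hold the bar at about 10 mm. Pulling.

Emit:
arm_command(
  translation=[
    [-1,0,0],
    [-1.5,0,0],
    [-1.7,0,0],
    [-1.7,0,0],
    [-1.7,0,0],
    [-1.7,0,0],
    [-1.7,0,0],
    [-1.7,0,0],
    [-1.3,0,0],
    [-0.6,0,0],
  ],
  twist=[0,0,0,0,0,0,0,0,0,0],
)

```text
time_s: 5.9
tool_pos: [0.4584, 0.2497, 0.0467]
tool_rot: [179.8, 0.3, -1.0]
force: [0.4, 0.7, -5.5]
grip_width: 0.0102
```

```bash
python3 go.py .468 .2482 .046; python3 -c "
from h import *
c=cam('top');cv2.imwrite('pics/c.png',cv2.resize(np.clip(c['img'][120:270,100:250].astype(float)*1.5,0,255).astype('uint8'),None,fx=4,fy=4,interpolation=cv2.INTER_CUBIC))"
```

```text
t 5.9 [0.4584 0.2497 0.0467] [179.8318   0.2504  -0.9975] F [ 0.3781  0.6917 -5.5111] w 0.010173332330620977 q [-47.4655  12.5708  17.6384 112.6943  -4.5621  55.6951 -28.6269]
tool shift cm [0.9625 0.133  0.0664]
```

View pics/c.png

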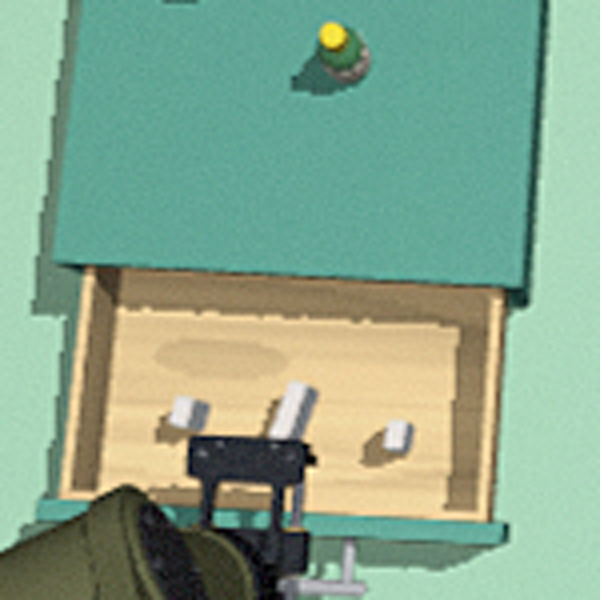

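The drawer is about 0.158 out, with the long cuvette in the middle place at about crop (293,412), partly hidden. I release the bar, rise and move aside to see it whole.

Emit:
arm_command(
  translation=[
    [0,0,0],
    [0,0,0],
    [0,0,0],
    [0,0,-2],
    [0,0,-3],
    [0,0,-4],
    [0,0,-4],
    [0,0,-4],
    [0,0,0],
  ],
  twist=[0,0,0,0,0,0,0,0,0],
  grip=30,
)

```text
time_s: 7.08
tool_pos: [0.4625, 0.2491, 0.224]
tool_rot: [179.8, 0.1, -1.2]
force: [0.3, -0.0, -0.2]
grip_width: 0.0265
```

Emit:
arm_command(
  translation=[
    [0,5,0],
    [0,5,0],
    [0,5,0],
    [0,5,0],
    [0,5,0],
    [0,0,0],
  ],
  twist=[0,0,0,0,0,0],
)

```text
time_s: 7.82
tool_pos: [0.4564, -0.0092, 0.2211]
tool_rot: [179.7, 0.3, -1.2]
force: [0.7, 0.4, 0.2]
grip_width: 0.0262
```

```bash
python3 go.py; python3 -c "
from h import *
c=cam('top');cv2.imwrite('pics/top1.png',c['img']);cv2.imwrite('pics/d.png',cv2.resize(np.clip(c['img'][170:270,110:240].astype(float)*1.2,0,255).astype('uint8'),None,fx=6,fy=6,interpolation=cv2.INTER_CUBIC))"
```

```text
t 7.825 [ 0.4564 -0.0092  0.2211] [179.7052   0.2517  -1.2378] F [0.6534 0.409  0.2374] w 0.02620263705114106 q [-36.2194  -7.2451  31.486  110.1011   4.1594  76.4034  -7.1735]
```

View pics/d.png

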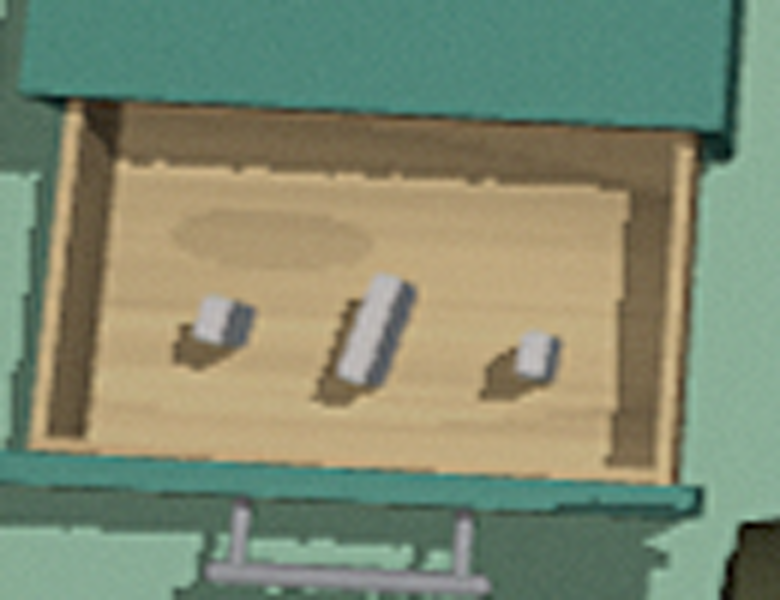

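Now the long cuvette is fully visible, with its lid corners at about (376,275), (402,279), (362,383), (337,374) in the crop. I'll segment the lid for a better fit.

```bash
python3 - <<'E'
from h import *
np.set_printoptions(precision=4,suppress=True)
c=cam('top'); k=12; x0,y0=160,210
i=cv2.resize(c['img'][y0:y0+30,x0:x0+24],None,fx=k,fy=k,interpolation=cv2.INTER_CUBIC)
W=lambda x,y:atz(c,(x+.5)/k-.5+x0,(y+.5)/k-.5+y0,.067)
f=i.astype(int); print('max',f[...,0].max())
for th in(115,130,145):
    m=((f[...,0]>th)&(f[...,0]>f[...,2]-18)).astype('uint8')
    n,l,s,_=cv2.connectedComponentsWithStats(m); j=1+s[1:,4].argmax()
    ys,xs=np.where(l==j); p=np.array([W(x,y)[:2] for x,y in zip(xs,ys)],np.float32)
    ctr=p.mean(0); w,v=np.linalg.eigh(np.cov(p.T)); a=np.degrees(np.arctan2(*v[::-1,1]))
    print(th,s[j,4],'ctr',ctr,'size',np.sqrt(12*w),'ang',a%180, cv2.minAreaRect(p))
q=[(376,275),(402,279),(362,383),(337,374)]
p=np.array([atz(c,(x+.5)/6-.5+110,(y+.5)/6-.5+170,.067) for x,y in q]);print(p,p.mean(0)); d=p[0]+p[1]-p[2]-p[3];print(np.linalg.norm(d)/2,np.degrees(np.arctan2(d[1],d[0])))
for n,z,x,y in(('handleL',.062,207,572),('handleR',.062,490,586),('panelL',.088,35,455),('sa',.067,213,321),('sb',.067,536,354)): print(n,atz(c,(x+.5)/6-.5+110,(y+.5)/6-.5+170,z))
E
```

```text
max 163
115 12015 ctr [0.572  0.2452] size [0.0128 0.0497] ang 162.35577799666945 ((0.5723824501037598, 0.2450091391801834), (0.014182510785758495, 0.05099187046289444), 72.49349975585938)
130 10604 ctr [0.5725 0.2452] size [0.0114 0.0495] ang 162.80757558534864 ((0.5727138519287109, 0.24514994025230408), (0.012619643472135067, 0.05040464177727699), 72.78852844238281)
145 8293 ctr [0.5727 0.2453] size [0.0093 0.0482] ang 162.87802330751398 ((0.5727377533912659, 0.24522764980793), (0.010582797229290009, 0.04863487929105759), 72.59867858886719)
[[0.5966 0.2434 0.067 ]
 [0.5951 0.2312 0.067 ]
 [0.5467 0.2466 0.067 ]
 [0.5505 0.2584 0.067 ]] [0.5722 0.2449 0.067 ]
0.049668402972530785 -17.75924358525909
handleL [0.4592 0.3127 0.062 ]
handleR [0.4566 0.1834 0.062 ]
panelL [0.5096 0.3859 0.088 ]
sa [0.5732 0.3172 0.067 ]
sb [0.5623 0.1673 0.067 ]
```

The cuvette centre is (0.572, 0.245) with yaw -17.4°, at a size of about 50 x 12 mm, so it is 66 mm behind the panel's face, as it should be. The jaw yaw is then 72.6°.

Emit:
arm_command(
  translation=[
    [0,-3,0],
    [0,0,0],
    [0,0,0],
    [0,0,0],
    [0,0,0],
    [0,0,0],
    [0,0,0],
    [0,0,0],
    [0,0,0],
  ],
  twist=[0,-10,-10,-10,-10,-10,-10,-10,0],
  grip=52,
)

```text
time_s: 9.05
tool_pos: [0.4548, 0.0429, 0.2162]
tool_rot: [-179.5, 0.6, 72.9]
force: [-0.1, 0.4, 0.3]
grip_width: 0.0452
```

```bash
python3 go.py .5723 .2451 .16
```

```text
t 9.05 [0.4548 0.0429 0.2162] [-179.4716    0.5996   72.8748] F [-0.1255  0.3726  0.2523] w 0.04515000711738944 q [-43.8747  -6.682   32.7486 110.1699   3.9992  76.2416  60.5668]
tool shift cm [22.8388  5.3278  5.3343]
```

Emit:
arm_command(
  translation=[
    [4,1,0.5],
    [5,1.1,1],
    [5,1.1,1],
    [5,1.1,1],
    [3,0.8,0.8],
    [0,0,0],
  ],
  twist=[0,0,0,0,0,0],
)

```text
time_s: 9.8
tool_pos: [0.5699, 0.2515, 0.1661]
tool_rot: [-179.3, 0.5, 72.2]
force: [-0.3, -0.4, -0.3]
grip_width: 0.045
```

```bash
python3 go.py .5723 .2451 .12
```

```text
t 9.8 [0.5699 0.2515 0.1661] [-179.2808    0.521    72.1718] F [-0.3178 -0.3935 -0.2999] w 0.04498611700127015 q [-48.8821  18.7531  28.1096  91.6334  -9.1867  72.8018  52.9911]
tool shift cm [-0.4927  0.4793  4.6128]
```

Emit:
arm_command(
  translation=[
    [-0.5,0.5,1],
    [0,0,1.5],
    [0,0,1.5],
    [0,0,1],
    [0,0,0],
  ],
  twist=[-0.4,0,0,0,0],
)

```text
time_s: 10.42
tool_pos: [0.5708, 0.2414, 0.112]
tool_rot: [-179.2, 0.6, 72.2]
force: [0.1, 0.2, 0.7]
grip_width: 0.0451
```

```bash
python3 go.py .5723 .2451 .030
```

```text
t 10.425 [0.5708 0.2414 0.112 ] [-179.164     0.6193   72.2177] F [0.0595 0.2307 0.683 ] w 0.045095318731118675 q [-47.7803  21.1271  27.8284  95.2905 -10.5668  67.2489  54.9523]
tool shift cm [0.4864 0.1461 8.1968]
```

Emit:
arm_command(
  translation=[
    [0.5,0.1,1],
    [0,0,1.5],
    [0,0,1.5],
    [0,0,1.2],
    [0,0,0],
  ],
  twist=[-0.4,0,0,0,0],
)

```text
time_s: 11.05
tool_pos: [0.5726, 0.2462, 0.0564]
tool_rot: [-179.2, 0.6, 72.7]
force: [-0.3, 0.0, 0.4]
grip_width: 0.0451
```

```bash
python3 go.py .5723 .2451 .030
```

```text
t 11.05 [0.5726 0.2462 0.0564] [-179.1653    0.5978   72.659 ] F [-0.2878  0.0142  0.3923] w 0.04508239735488049 q [-47.0377  24.8112  26.7578  97.4644 -12.4711  61.7223  56.3883]
tool shift cm [-0.0819  0.0453  2.6371]
```

Emit:
arm_command(
  translation=[
    [-0.1,0,0.8],
    [0,0,0.8],
    [0,0,0.6],
    [0,0,0],
  ],
  twist=[0,0,0,0],
)

```text
time_s: 11.55
tool_pos: [0.5724, 0.2451, 0.0335]
tool_rot: [-179.2, 0.5, 72.7]
force: [0.7, 0.7, 0.1]
grip_width: 0.0452
```

```bash
python3 go.py .5723 .2451 .030
```

```text
t 11.55 [0.5724 0.2451 0.0335] [-179.2206    0.5454   72.653 ] F [0.729  0.6631 0.0977] w 0.04523917636474651 q [-46.6038  26.2268  26.3314  98.5021 -13.2698  59.3265  57.0354]
tool shift cm [-0.0056 -0.0079  0.3545]
```

Emit:
arm_command(
  translation=[
    [0,0,0.3],
    [0,0,0],
    [0,0,0],
    [0,0,0],
    [0,0,0],
    [0,0,0],
    [0,0,0],
    [0,0,0],
  ],
  twist=[0,0,0,0,0,0,0,0],
  grip=0,
  force=15,
)

```text
time_s: 12.55
tool_pos: [0.573, 0.2454, 0.0311]
tool_rot: [-179.3, 0.5, 72.7]
force: [-0.5, 0.5, -1.0]
grip_width: 0.0125
```

```bash
python3 go.py
```

```text
t 12.55 [0.573  0.2454 0.0311] [-179.2761    0.4794   72.6518] F [-0.4505  0.5004 -1.0399] w 0.012472643016170308 q [-46.5496  26.3969  26.2755  98.5808 -13.3872  59.0089  57.1159]
```

The cuvette is gripped at 12.5 mm. Lifting.

Emit:
arm_command(
  translation=[
    [0,0,-0.6],
    [0,0,-1.5],
    [0,0,-2],
    [0,0,-2.5],
    [0,0,-2.5],
    [0,0,-2.5],
    [0,0,-2.5],
    [0,0,-2.5],
    [0,0,-1.5],
    [0,0,0],
  ],
  twist=[0,0,0,0,0,0,0,0,0,0],
)

```text
time_s: 13.8
tool_pos: [0.5777, 0.2459, 0.2308]
tool_rot: [-179.7, -0.0, 72.6]
force: [0.6, 0.5, -1.0]
grip_width: 0.0122
```

```bash
python3 go.py .50 0 .26
```

```text
t 13.8 [0.5777 0.2459 0.2308] [-179.7087   -0.0125   72.5642] F [ 0.5669  0.5241 -1.0232] w 0.012216990334482784 q [-48.6641  16.6386  28.9487  86.6564  -8.3093  79.0257  53.4467]
tool shift cm [-25.7872  -0.0603  -2.9224]
```

Emit:
arm_command(
  translation=[
    [-2,0,-0.3],
    [-3,0,-0.3],
    [-3.5,0,-0.3],
    [-3.5,0,-0.3],
    [-3.5,0,-0.3],
    [-3.5,0,-0.3],
    [-3,0,0],
    [-2,0,0],
    [0,0,0],
  ],
  twist=[0,0,0,0,0,0,0,0,0],
)

```text
time_s: 14.92
tool_pos: [0.494, -0.0021, 0.2418]
tool_rot: [-178.9, 0.6, 72.1]
force: [0.3, 0.4, 0.0]
grip_width: 0.0124
```

Emit:
arm_command(
  translation=[
    [0,0,0],
    [0,0,0],
    [0,0,0],
    [0,0,0],
    [0,0,0],
    [0,0,0],
    [0,0,0],
    [0,0,0],
    [0,0,0],
    [0,0,0],
  ],
  twist=[10,10,10,10,10,10,10,10,10,0],
)

```text
time_s: 16.18
tool_pos: [0.4942, 0.0127, 0.2372]
tool_rot: [179.2, 1.4, -19.6]
force: [0.1, 0.1, 0.0]
grip_width: 0.0124
```

```bash
python3 go.py .5528 -.2582 .22
```

```text
t 16.175 [0.4942 0.0127 0.2372] [179.2118   1.3921 -19.6055] F [0.1039 0.1472 0.0271] w 0.012428038647497414 q [-39.4437  -0.8756  34.7465 103.2651   0.6562  79.0482 -24.4368]
tool shift cm [14.6455 23.5366  1.6843]
```

Emit:
arm_command(
  translation=[
    [1.3,2.1,0],
    [2.1,3.4,0],
    [2.1,3.4,0],
    [2.1,3.4,0],
    [2.1,3.4,0],
    [2.1,3.4,0],
    [1.8,2.8,0],
    [0.7,1.2,0],
    [0,0,0],
  ],
  twist=[0,0,0,0,0,0,0,0,0],
)

```text
time_s: 17.3
tool_pos: [0.5618, -0.2484, 0.2328]
tool_rot: [179.3, 1.7, -16.8]
force: [-0.4, 0.5, -1.5]
grip_width: 0.0124
```

```bash
python3 go.py .5528 -.2582 .18; python3 - <<'E'
from h import *
c=cam('top');s=cam('scene')
cv2.imwrite('pics/e.png',np.vstack([cv2.resize(c['img'][195:280,285:435],(600,340),interpolation=cv2.INTER_CUBIC),cv2.resize(s['img'][90:265,70:250],(267,260))[:, :].repeat(1,0) if 0 else cv2.copyMakeBorder(cv2.resize(s['img'][120:250,60:250],(380,260),interpolation=cv2.INTER_CUBIC),0,0,0,220,cv2.BORDER_CONSTANT)]))
E
```

```text
t 17.3 [ 0.5618 -0.2484  0.2328] [179.2894   1.6616 -16.7704] F [-0.3744  0.5045 -1.4563] w 0.012437318837101762 q [-16.3596  18.8706  47.1031  87.6955 -12.8133  80.9412  14.7969]
tool shift cm [-0.4302  1.1311  5.3115]
```

View pics/e.png

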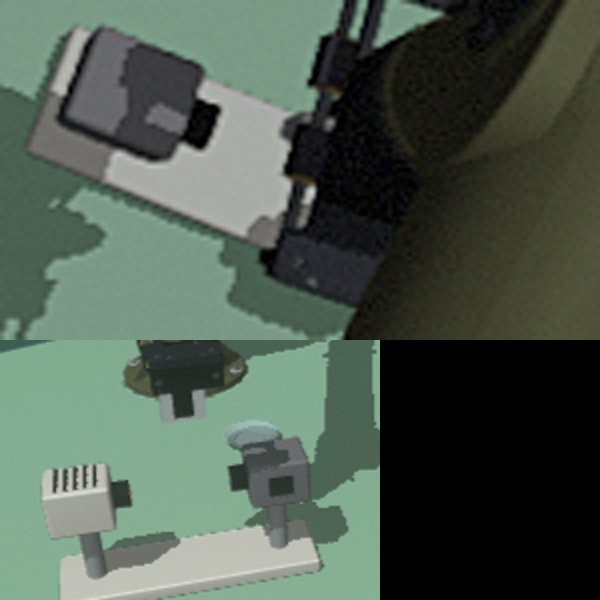

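Upright in the fingers, above the gap. In the scene camera, the lens faces are at about (125,196) and (175,188). I'll cross-check the light path by triangulation.

```bash
python3 - <<'E'
from h import *
np.set_printoptions(precision=4,suppress=True)
c=cam('top');s=cam('scene')
T=lambda x,y:((x+.5)/4-.5+285,(y+.5)/4-.5+195)
S=lambda x,y:((x+.5)/2-.5+60,(y-340+.5)/2-.5+120)
for n,t,q in(('det',(213,125),(231,477)),('lamp',(384,200),(131,493))):
    o1,d1=ray(c,*T(*t));o2,d2=ray(s,*S(*q))
    k=np.linalg.lstsq(np.c_[d1,-d2],o2-o1,rcond=None)[0]; a,b=o1+d1*k[0],o2+d2*k[1]
    print(n,(a+b)/2,'gap',np.linalg.norm(a-b),'scene@.13',atz(s,*S(*q),.13))
for p in[(.5528,-.2582,.13)]: print(proj(s,p),proj(c,p))
# base corners in scene, z=.02
for q in[(60,557),(319,563),(61,600),(308,523)]: print(atz(s,*S(*q),.02))
E
```

```text
det [ 0.5771 -0.2022  0.1333] gap 0.0031855815266843973 scene@.13 [ 0.5733 -0.1987  0.13  ]
lamp [ 0.532  -0.3137  0.129 ] gap 0.0036127169283732517 scene@.13 [ 0.5351 -0.3129  0.13  ]
(np.float64(149.48911460794966), np.float64(192.25411943045282)) (np.float64(358.6001709803063), np.float64(235.61230375332545))
[ 0.4547 -0.3912  0.02  ]
[ 0.6623 -0.1308  0.02  ]
[ 0.5397 -0.4199  0.02  ]
[ 0.5783 -0.094   0.02  ]
```

Emit:
arm_command(
  translation=[
    [-0.4,1.1,0],
    [0,0,1.5],
    [0,0,1.5],
    [0,0,0],
  ],
  twist=[3,0,0,0],
)

```text
time_s: 18.0
tool_pos: [0.5534, -0.2542, 0.2012]
tool_rot: [179.4, 1.6, -19.7]
force: [0.3, 0.4, -1.3]
grip_width: 0.0125
```

```bash
python3 go.py .5528 -.2582 .1166
```

```text
t 18.0 [ 0.5534 -0.2542  0.2012] [179.4077   1.6267 -19.6942] F [ 0.2619  0.3935 -1.2621] w 0.012461344056441148 q [-16.1223  19.3689  47.4436  91.0235 -13.5994  77.4921  13.3335]
tool shift cm [0.3175 0.3122 8.4564]
```

Emit:
arm_command(
  translation=[
    [0.2,0.4,1],
    [0,0,1.5],
    [0,0,1.5],
    [0,0,1.5],
    [0,0,0],
  ],
  twist=[0.5,0,0,0,0],
)

```text
time_s: 18.62
tool_pos: [0.5519, -0.2585, 0.1412]
tool_rot: [179.4, 1.7, -20.2]
force: [-0.4, 0.1, -0.3]
grip_width: 0.0124
```

```bash
python3 go.py .553 -.258 .1166
```

```text
t 18.625 [ 0.5519 -0.2585  0.1412] [179.3714   1.7163 -20.2097] F [-0.3989  0.0581 -0.3404] w 0.012416079102294541 q [-14.7447  22.3514  46.4353  95.002  -15.9351  71.5123  14.869 ]
tool shift cm [ 0.1575 -0.1152  2.4596]
```

Emit:
arm_command(
  translation=[
    [0.1,-0.1,0.8],
    [0,0,0.8],
    [0,0,0.5],
    [0,0,0],
    [0,0,0],
  ],
  twist=[0,0,0,0,0],
)

```text
time_s: 19.25
tool_pos: [0.5535, -0.2582, 0.1198]
tool_rot: [179.4, 1.6, -20.2]
force: [-0.1, -0.5, -0.8]
grip_width: 0.0124
```

```bash
python3 go.py .553 -.258 .1166
```

```text
t 19.25 [ 0.5535 -0.2582  0.1198] [179.3715   1.6002 -20.1923] F [-0.1195 -0.5112 -0.7923] w 0.012363499511447218 q [-14.2906  23.6044  45.8701  96.1912 -16.9549  69.2844  15.481 ]
tool shift cm [-0.0416 -0.0085  0.3177]
```

Emit:
arm_command(
  translation=[
    [0,0,0.3],
    [0,0,0],
  ],
  twist=[0,0],
)

```text
time_s: 19.5
tool_pos: [0.5536, -0.2583, 0.117]
tool_rot: [179.4, 1.6, -20.2]
force: [0.1, 0.3, -0.1]
grip_width: 0.0123
```

```bash
python3 - <<'E'
from h import *
c=cam('top');s=cam('scene')
i=cv2.resize(np.clip(s['img'][150:230,80:220].astype(float)*1.3,0,255).astype('uint8'),None,fx=5,fy=5,interpolation=cv2.INTER_CUBIC)
cv2.imwrite('pics/f.png',i); cv2.imwrite('pics/top2.png',c['img'])
d=np.array([np.cos(np.radians(69.7)),np.sin(np.radians(69.7)),0])
for z in(-.0225,.0225):
  for k in(-1,1):
    u,v=proj(s,np.array([.553,-.258,.13+z])+k*.026*d); print('want end',k,z,((u-80+.5)*5-.5,(v-150+.5)*5-.5))
E
python3 go.py .553 -.258 .1166
```

```text
want end -1 -0.0225 (np.float64(301.3782176524809), np.float64(259.6888437226097))
want end 1 -0.0225 (np.float64(408.527357378488), np.float64(243.83338998069488))
want end -1 0.0225 (np.float64(289.4179357827235), np.float64(181.72786332756968))
want end 1 0.0225 (np.float64(399.09047477726585), np.float64(166.5081551066484))
t 19.6 [ 0.5538 -0.2585  0.1172] [179.3802   1.5291 -20.1971] F [-0.1123  0.0881 -0.7413] w 0.012492383987468986 q [-14.2155  23.7398  45.7991  96.3405 -17.0921  68.9665  15.5753]
tool shift cm [-0.0874 -0.0166  0.0668]
```

View pics/f.png

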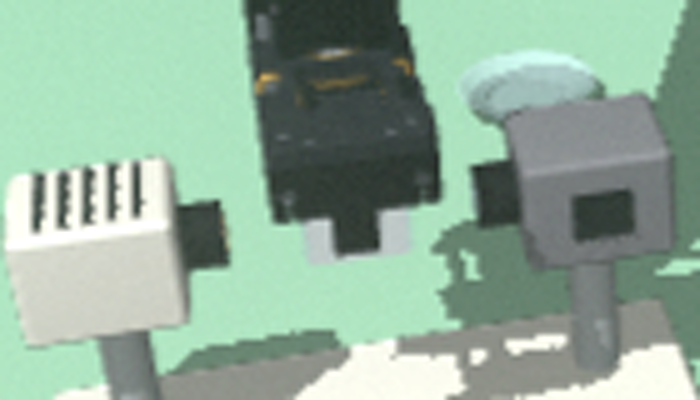

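The cuvette hangs in the gap, clear of both barrels, with bottom corners at about (309,264) and (412,250). The lens faces are near x=229 and x=470. It looks about 2 mm towards the detector, so I'll measure with the edges.

```bash
python3 - <<'E'
from h import *
np.set_printoptions(precision=1,suppress=True,linewidth=200)
s=cam('scene'); g=s['img'].astype(int)
print('lens rows; cols 120..180 (G)')
for r in(186,190,194,198,200,202,204): print(r,'lamp',g[r,120:130,1],'cuv L',g[r,136:146,1],'cuv R',g[r,158:166,1],'det',g[r,168:180,1])
for cl in(142,144,147,150,153,158,160): print('col',cl,'rows194-206 R',g[194:207,cl,2],'G',g[194:207,cl,1])
for cl in(118,121,123): print('lampcol',cl,'rows186-208',g[186:209,cl,1])
for cl in(176,179,182): print('detcol',cl,'rows178-200',g[178:201,cl,1])
d=np.array([np.cos(np.radians(69.7)),np.sin(np.radians(69.7)),0]);n=np.array([-d[1],d[0],0]);z=np.array([0,0,1.]);m=np.array([.553,-.258,.13])
for k in(-1,1):
    P=np.array([proj(s,m+k*.06*d+.016*(np.cos(a)*n+np.sin(a)*z)) for a in np.linspace(0,6.28,60)]);print('pred lens',k,P.min(0),P.max(0),P.mean(0))
    for w in(-1,1): print('bottom',k,w,np.array(proj(s,m+k*.026*d+w*.00625*n-.0225*z)))
E
```

```text
lens rows; cols 120..180 (G)
186 lamp [177 176 176 176 175 175 176 175 178 175] cuv L [49 46 47 49 50 48 46 47 47 48] cuv R [42 44 45 46 47 59 62 58] det [117 166 176 174 174 170 113  55  44  48  50  49]
190 lamp [ 98  98  81  58 154 175 176 177 176 174] cuv L [62 88 71 52 47 50 49 49 46 49] cuv R [ 47  50  52  56  57  63 102  91] det [161 175 176 172 175 175 142  87  47  46  45  47]
194 lamp [ 57  59  57  56  87 155 176 175 176 177] cuv L [ 82  91 131 125 109 121 148 155 155 154] cuv R [153 154 154 156 172 175 176 175] det [176 173 169 168 123 100  99  71  49  47  47  51]
198 lamp [ 55  55  54  56  54 135 170 176 176 175] cuv L [175 176 174 175 170 159 155 155 154 154] cuv R [155 155 156 156 165 172 173 176] det [102 100 100 100 103 101 100 100 100 101 103 101]
200 lamp [ 54  56  53  54  52  79 158 176 174 175] cuv L [175 174 177 176 168 162 155 155 157 154] cuv R [157 158 159 164 173 175 176 173] det [115 105 101 100 160 138 113 106 101  99 100  99]
202 lamp [ 52  55  61  63  61  79 157 176 176 178] cuv L [175 175 177 175 177 166 159 158 157 161] cuv R [176 175 176 175 174 176 176 
[... 1391 characters left out ...]
177 178 178 177 176]
lampcol 123 rows186-208 [176 176 175 166  58  52  55  56  56  57  57  52  56  55  54  54  63 115 176 176 175 177 176]
detcol 176 rows178-200 [175 175 172 172 137  47  46  46  44  46  44  47  47  49  49  44  49  63 101  99 100 100 101]
detcol 179 rows178-200 [173 174 175 164  77  48  48  49  49  49  48  48  47  48  45  44  51  82  99 101 101 101  99]
detcol 182 rows178-200 [ 98  91  78  72  53  55  50  50  50  49  48  48  47  47  46  44  57 101  99 100 101  99 100]
pred lens -1 [123.2 189.3] [125.2 202.5] [124.2 195.8]
bottom -1 -1 [140.1 202.9]
bottom -1 1 [139.7 200.2]
pred lens 1 [173.2 182.3] [175.3 195.1] [174.2 188.7]
bottom 1 -1 [161.6 199.7]
bottom 1 1 [161. 197.]
```

Relative to the lenses, the cuvette is about 0.8 mm towards the detector, about 1 mm low and about 0.9 mm off across the path. One small correction.

Emit:
arm_command(
  translation=[
    [-0.1,0.08,-0.08],
    [0,0,0],
    [0,0,0],
  ],
  twist=[0,0,0],
)

```text
time_s: 20.02
tool_pos: [0.5526, -0.2589, 0.1183]
tool_rot: [179.4, 1.5, -20.2]
force: [-0.1, -0.5, -1.0]
grip_width: 0.0124
```

```bash
python3 go.py .553 -.2585 .1175; python3 - <<'E'
from h import *
c=cam('top');s=cam('scene')
a=cv2.resize(s['img'][150:230,80:220],None,fx=4,fy=4,interpolation=cv2.INTER_CUBIC)
b=cv2.resize(c['img'][180:260,110:250],None,fx=4,fy=4,interpolation=cv2.INTER_CUBIC)
cv2.imwrite('pics/g.png',cv2.resize(np.vstack([a,b]),(510,583)))
E
```

```text
t 20.025 [ 0.5526 -0.2589  0.1183] [179.3844   1.5142 -20.1973] F [-0.1199 -0.4912 -0.9696] w 0.012403199480592776 q [-14.2467  23.5516  45.8754  96.4276 -16.9762  69.0137  15.5955]
tool shift cm [ 0.0275 -0.057   0.0831]
```

View pics/g.png

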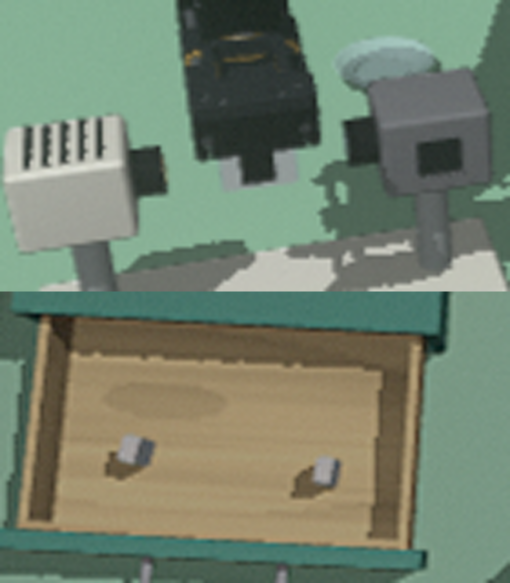

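The cuvette is centred between the barrels at about (259,170), and both short cuvettes stand in the drawer at about (133,450) and (325,471). Handing in.

```bash
python3 -c "
from h import *
o=telemetry.get_obs();print(o['tool_pos'],o['joint_velocities'].round(2),o['grip_width']);print(env.sign_off())"
```

```text
[ 0.55258892 -0.25896324  0.11833621] [ 0.06 -0.04 -0.06 -0.01  0.04 -0.03  0.01] 0.012317507758907172
the job is handed in; nothing more can be done
None
```

I opened the drawer about 0.158 m by its handle and lifted the long cuvette out by its frosted sides. The pads sat about 14 mm clear of each window. I then turned it and signed off at about 20 s, still holding it in the photometer gap.

**Last checks:**
- **Grip:** the fingers were steady at 12.3–12.5 mm with the arm at rest.
- **Yaw:** the cuvette is within about 0.2° of the light path.
- **Clearance:** the scene picture shows it between the barrels and touching nothing.
- **Short cuvettes:** both still stand in the drawer.

**Disagreements:**
- **Height:** arm readings put the cuvette's centre about 1.7 mm above the light path. The scene camera had it about 1.2 mm low before my last correction, which raised it about 1.1 mm. I left it between the two.
- **Centring:** this was estimated from pictures to about 1–2 mm. After the last nudge I only checked it by eye.
- **Tilt:** the tool is tilted about 1.6°, which the moves could not correct, so the cuvette probably leans 1–2°.

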